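Uncover a wet proof and hold the reading lens at its focal height

TASK

The middle of the proof is still wet and kept clean under the largest mixing cup: put the three upturned steel cups away in one nest where the smallest stands, the middle cup over the smallest and then the largest over both, all standing square on the bench. Then take the reading lens by its handle and hold it level over the centre of the printed ornament, with the lens at the height of the height gauge's scriber point, which is set to its focal height. Finish still holding the lens there, and leave the gauge, the smallest cup and everything else on the bench where they are.

Things in the scene. Friction and masses are not known exactly. Their poses are not given: they have to be found in the camera images.
- cup_small: the smallest spun stainless-steel mixing cup standing mouth down (closed end up), tapered, wall 2.5 mm; 50 mm across at the mouth, 38 mm across at the closed top, 68 mm high. Origin: centre of the mouth, at the underside; z up through the closed end.
- cup_mid: the middle spun stainless-steel mixing cup standing mouth down (closed end up), tapered, wall 2.5 mm; 65 mm across at the mouth, 50 mm across at the closed top, 80 mm high; it goes over the smallest and then stands on the bench with about 5 mm play all round. Origin and axes as for the smallest.
- cup_large: the largest spun stainless-steel mixing cup standing mouth down (closed end up), tapered, wall 2.5 mm; 80 mm across at the mouth, 62 mm across at the closed top, 92 mm high (66 mm across at 70 mm height); it goes over the middle one with about 5 mm play. At the start it stands on the print, over the middle of the ornament. Origin and axes as for the smallest.
- print_centre (a point): the centre of the round ornament on the print, on the face of the card. The print is a white card 150 mm square and 2 mm thick fixed flat on the bench; the dark red ornament is a ring 124 mm across with a small rosette 48 mm across in the middle, which the large cup hides at first.
- lens: the reading lens, a round hand magnifier lying flat: steel rim 70 mm across and 12 mm thick round a clear lens, and a straight black flat-sided handle 18 mm wide and 14 mm high, whose end is 141 mm from the lens centre; 0.15 kg. Origin: under the lens centre, on its underside; z up, perpendicular to the lens; the handle runs along -x, centred 7 mm above the underside.
- lens_eye (a point): the centre of the lens, 6 mm above its underside.
- lens_grip (a point): the place to hold the lens: in the handle's axis, 66 mm from the lens centre (7 mm above the underside), close to the centre of mass; the fingers close across the 18 mm width (the lens's y). The handle's grip begins 48 mm from the lens centre and ends at 136 mm.
- gauge: the height gauge standing beyond the print: a fixed steel base 95 x 58 mm with an upright graduated beam 240 mm high and a clamped carriage; the 8 mm wide scriber blade reaches from the beam about 120 mm towards the robot (its -x). Origin: under the base, 98 mm from the scriber point and 20 mm from the beam.
- gauge_tip (a point): the scriber point of the height gauge, the free end of its blade, at the blade's upper edge, 100 to 150 mm above the bench; its height is the lens's focal height.
- ink_tin: not part of the job: a closed round ink tin, 96 mm across and 75 mm high. Origin under its middle, at the bench.
- ink_tin_tall: not part of the job: a taller closed ink tin, 112 mm across and 115 mm high. Origin under its middle, at the bench.
- tin_lid: not part of the job: a shallow round tin lid lying open side up, 104 mm across and 14 mm high. Origin under its middle, at the bench.
- ink_knife: not part of the job: a flat ink knife about 225 mm long with a wooden handle. Origin between blade and handle; blade along +x.
- brayer: not part of the job: a hand roller: black roller 65 mm wide in a steel frame, wooden handle, 175 mm long. Origin under the roller; handle along -x.
- quoin_key: not part of the job: a T-shaped steel key lying flat, about 105 mm long and 62 mm across its T. Origin under its middle, at the bench.
- furniture: not part of the job: a plain hardwood stick 25 x 100 x 20 mm lying flat. Origin under its middle, at the bench.

How it is judged (in metres and radians):
On the way, in this order (a step that is already met when the one before it is completed fails the run):
1. the middle cup stands over the smallest, down on the bench and let go (horizontal distance between cup_mid and cup_small below 0.012 m and height (world z) of cup_mid below 0.01 m and angle between each of cup_mid, cup_small's own z axis and vertical below 0.12 rad and contact force between cup_mid and the fingers below 0.1 N and linear speed of cup_mid below 0.03 m/s), for 0.2 s.
2. the largest cup stands over the middle one, down on the bench and let go (horizontal distance between cup_mid and cup_small below 0.012 m and height (world z) of each of cup_mid, cup_large below 0.01 m and angle between each of cup_mid, cup_small, cup_large, cup_mid's own z axis and vertical below 0.12 rad and horizontal distance between cup_large and cup_mid below 0.012 m and contact force between cup_large and the fingers below 0.1 N and linear speed of cup_large below 0.03 m/s), for 0.2 s.
3. the lens is lifted off the bench in the fingers (height (world z) of lens_eye above 0.05 m and contact force between lens and the fingers above 1 N), for 0.1 s.
At the end, for the whole second after the job is handed in: Lens held in the fingers at rest, touching nothing else, its centre within 15 mm of the ornament's centre in plan and 8 mm of the scriber point's height, within 0.12 rad of level; the cups nested in size order, mouth down on the bench, centres within 12 mm, let go and at rest (all of step 2 and contact force between lens and the fingers above 1 N and horizontal distance between lens_eye and print_centre below 0.015 m and z of lens_eye in the frame of gauge_tip between -0.008 and 0.008 m and angle between lens's own z axis and vertical below 0.12 rad and linear speed of lens below 0.03 m/s and angular speed of lens below 0.3 rad/s and contact force between lens and cup_large below 0.05 N and contact force between lens and ink_tin below 0.05 N and contact force between lens and ink_tin_tall below 0.05 N and contact force between lens and gauge below 0.05 N); the arm keeps its last pose, push and grip.
It fails at once if the height gauge's setting is changed (scriber point moved more than 5 mm) (distance of gauge_tip from where it was at the start of the episode above 0.005 m).
It fails at once if the smallest cup is moved more than 40 mm from where it stood (distance of cup_small from where it was at the start of the episode above 0.04 m).
It fails at once if anything else on the bench is moved more than 25 mm: ink tins, tin lid, ink knife, roller, key or wooden stick (distance of any of ink_tin, ink_tin_tall, tin_lid, ink_knife, brayer, quoin_key, furniture from where it was at the start of the episode above 0.025 m).
It also fails if it takes over 67 s, if anything falls off the work surface, if the arm or the gripper's body presses on something with over 40 N, if the wrist force passes 120 N, or if a joint passes its speed limit or range.

ROBOT

A 6-joint arm with a two-finger parallel gripper is mounted at the origin on the work surface. World frame = base frame: x ahead of the robot, y to its left, z up, the work surface at z = 0. Lengths are in mm, angles in rad, forces in N, time in s.
With the tool pointing down it reaches from about 400 to 925 mm from the base axis. Payload 12.5 kg.
Tool frame: the origin (TCP) lies midway between the tips of the shut fingers; the grasp point (between the pads) lies 19 mm behind it (env.pinch_z is the z of the grasp point in the tool frame, in mm); z points along the fingers, y is the line along which they close (so a half turn about z gives the same grasp; the last joint's range is limited). The gripper opens to 95 mm and grips with 3 to 60 N. Pads are 20 mm wide; open, the fingers measure 119 mm over their backs; the gripper's body (75 mm by 180 mm) begins 59 mm behind the grasp point.
Start: joints at [-1.214, 0.491, 1.559, -0, 1.092, -0.106], TCP at [279.059, -559.261, 214.661] pointing down, gripper open.
Joint ranges: [-3.1, 3.1], [-0.84, 2.19], [0.05, 2.79], [-1.13, 4.28], [0.06, 2.93], [-2.69, 2.69]. Speed limits (rad/s): [2.22, 2.22, 2.79, 3.14, 3.14, 3.14].

INTERFACE

Orientations are given as [roll, pitch, yaw] about the fixed x, y, z axes, in that order (R = Rz(yaw) Ry(pitch) Rx(roll)).
In Python, from cell import env, eyes gives the robot as it stands.
- The arm moves only by the shell command python3 -m inch 'ROWS'. ROWS is JSON, a list of rows, each a list of 3 entries, a list of its own where there are three numbers: the shift along the tool's x, y, z in units of 60 mm (1.0 is 60 mm), then the turn about the tool's z in units of 5 degrees (1.0 is 5 degrees), then the closure, from -1 (fully open) to 1 (shut). In form: [[[tx, ty, tz], turn, claw], ...]. A call has exactly 10 rows; each row shifts and turns the commanded pose from where the row before left it, along the tool's axes as they then stand; what a row does not reach is not made up. A row lasts 1/8 s, in which the tool goes at most 62.5 mm and 10.7 degrees, less where a joint would pass 70% of its speed; a pose out of reach is approached as far as the arm can. A call is refused whole if a number of a shift passes 1 or a number of a turn 1, either way. A call with a gripper value outside its range is refused whole. The fingers move at their own pace and stop on an object; the grip force is fixed at half the most. Time passes only in rows, so rows that do not move let the fingers close, or fill a call up. It gives the time, the measured TCP pose, the force, the opening and the grip force at its end, in the units of the state.
- env.state(): the state, without advancing time (a new reading comes with each control period).
- eyes.read_camera(name): name is "side" or "top"; returns a dict with "pixels" (400x640x3 uint8, red, green, blue), "fx", "fy", "cx", "cy" (pixels), "extrinsics" (4x4, takes a point from world to camera coordinates). Camera axes: x right, y down, z forward; pixel columns grow to the right and rows downward; lengths in mm; the calibration is good to about 2 mm. A picture is of the moment at which its call begins. There is no depth.
- env.job_done(): hands the job in; it is judged then, once.
Trained networks look in a picture, given as the dict that the camera call returned (one of the last four; its "shot" number tells which), for a name from the list of things; names that differ only in an ending like _2 or _b are one class to them, and where a whole thing is asked for, a point or a joint stands for the part that bears it (a point fixed in the world has none). Each returns a list of dicts, best first, with "score" (0 to 1); they miss things now and then, are a little off and sometimes report something else, mostly with a low value. They report only what shows in the picture. A call takes as long as a camera call.
- eyes.boxes_of(name, picture): "centre" ([row, column] in pixels, amid what is visible of it).
- eyes.cut_out(name, picture): "mask" (400x640 bool, what is visible of it) and "centre" ([row, column] in pixels, amid what is visible of it).
- eyes.spot_point(name, picture): "centre" ([row, column] in pixels: a listed point, or the origin of a listed thing).
The state is a dict: "t": time; "joints": joint angles; "qvel": joint speeds; "tau": joint torques, N m; "eef_pos": TCP position; "tcp_rot": TCP orientation; "ft_force": force on the tool from outside, world axes, zero at the start; "moment": the same for the moment, N m; "opening": opening from 0.0 (shut) to 1.0 (fully open); "grip_force": force on a finger pad.
Only numpy, scipy, OpenCV 4.12 (cv2) and the standard library are available. Lean on these libraries where they do the work, as an engineer would, in place of code of your own. Each camera call takes 0.05 s, during which the arm holds its last target. There are 200 camera calls.

## Working session

There is one attempt and no reset: what is moved stays moved. The work goes in short steps, Python scripts to look and compute and a shell command to move; the robot and the scene stay as the last step left them, time stands still between calls to the robot, and variables do not carry over. Pictures are saved under pics/ and viewed, at most 10 in all, crops included, and the job is handed in when it is done.

```bash
ls; mkdir -p pics; cat > h.py <<'E'
import numpy as np, cv2
from cell import env, eyes
def P(c):
    E=np.array(c["extrinsics"]);K=np.array([[c["fx"],0,c["cx"]],[0,c["fy"],c["cy"]],[0,0,1]]);return K@E[:3]
def ray(c,rc):
    E=np.array(c["extrinsics"]);R=E[:3,:3];o=-R.T@E[:3,3]
    d=R.T@np.array([(rc[1]-c["cx"])/c["fx"],(rc[0]-c["cy"])/c["fy"],1]);return o,d
def atz(c,rc,z):
    o,d=ray(c,rc);return o+d*(z-o[2])/d[2]
def tri(c1,p1,c2,p2):
    X=cv2.triangulatePoints(P(c1),P(c2),np.array(p1[::-1],float),np.array(p2[::-1],float))[:,0];return X[:3]/X[3]
def proj(c,X):
    u=P(c)@np.append(X,1);return u[1]/u[2],u[0]/u[2]
E
cat > a.py <<'E'
from h import *
np.set_printoptions(precision=1,suppress=True)
t=eyes.read_camera("top");s=eyes.read_camera("side")
for n,c in(("t",t),("s",s)):
    cv2.imwrite(f"pics/{n}0.png",c["pixels"][:,:,::-1]); print(n,c["fx"],ray(c,(200,320)))
for n in "cup_small cup_mid cup_large print_centre lens lens_eye lens_grip gauge gauge_tip ink_tin ink_tin_tall tin_lid ink_knife brayer quoin_key furniture".split():
    a=eyes.spot_point(n,t);b=eyes.spot_point(n,s)
    print(n,[(np.array(x["centre"]),round(x["score"],2)) for x in a[:2]],[(np.array(x["centre"]),round(x["score"],2)) for x in b[:2]],end=" ")
    if a: print("z0",atz(t,a[0]["centre"],0)[:2],end=" ")
    if a and b: print("tri",tri(t,a[0]["centre"],s,b[0]["centre"]),end="")
    print()
print(env.state())
E
python3 a.py
```

```text
pics
t 379.9342999219977 (array([ 533. ,  -65.4, 1105.7]), array([ 0.,  0., -1.]))
s 496.6249791337474 (array([   2.8,  718.4, 1049.2]), array([ 0.4, -0.6, -0.7]))
cup_small [(array([229.8, 425.2]), 0.59), (array([121.4, 284.8]), 0.42)] [(array([177.9, 410.1]), 0.72)] z0 [ 461.1 -366.8] tri [ 470.1 -360.4    3.2]
cup_mid [(array([229.9, 370.2]), 0.86)] [(array([212. , 385.5]), 0.88), (array([192.7, 268.4]), 0.59)] z0 [ 464.1 -208. ] tri [ 467.4 -207.5  -19.5]
cup_large [(array([198.6, 293.9]), 0.69)] [(array([238.5, 314.5]), 0.64)] z0 [559.5  11.5] tri [563.7  14.2   3.4]
print_centre [(array([191.2, 292.2]), 0.75), (array([227.2, 426.1]), 0.51)] [(array([233.4, 314.8]), 0.83)] z0 [581.2  16. ] tri [574.3  10.6  15.2]
lens [(array([216.6, 207. ]), 0.77), (array([190.8, 464. ]), 0.45)] [(array([307.9, 272.1]), 0.91), (array([178.6, 410.7]), 0.49)] z0 [512.5 266. ] tri [511.5 261.   13.6]
lens_eye [(array([216. , 209.3]), 0.9)] [(array([312.7, 269.5]), 0.74)] z0 [514.1 259.2] tri [516.5 263.8  -9.4]
lens_grip [(array([232.1, 193.5]), 0.66)] [(array([328.9, 270. ]), 0.88)] z0 [468.3 305
[... 929 characters left out ...]
15. , 185.6]), 0.64)] z0 [674.4 384.3] tri [679.4 390.9  -9.5]
quoin_key [(array([269. , 260.3]), 0.79)] [(array([250.3, 392.4]), 0.74), (array([300.9, 357.2]), 0.67)] z0 [357.7 112.8] tri [342.   64.4 168.9]
furniture [(array([262.3, 334.3]), 0.84)] [(array([252.2, 394.6]), 0.92)] z0 [ 372.8 -101.9] tri [ 372.1 -100.3  -32.2]
{'t': 1.7, 'joints': array([-1.2,  0.5,  1.6, -0. ,  1.1, -0.1]), 'qvel': array([-0., -0.,  0.,  0.,  0.,  0.]), 'tau': array([ -0. , -61.2, -25.8,   0.1,   0. ,  -0. ]), 'eef_pos': array([ 279.1, -559.2,  214.7]), 'tcp_rot': array([3.1, 0. , 0.5]), 'ft_force': array([-0.6, -0.1, -0.5]), 'moment': array([-0.,  0.,  0.]), 'grip_force': 0.0, 'opening': 0.996935327622639}
```

View pictures.

View pics/t0.png

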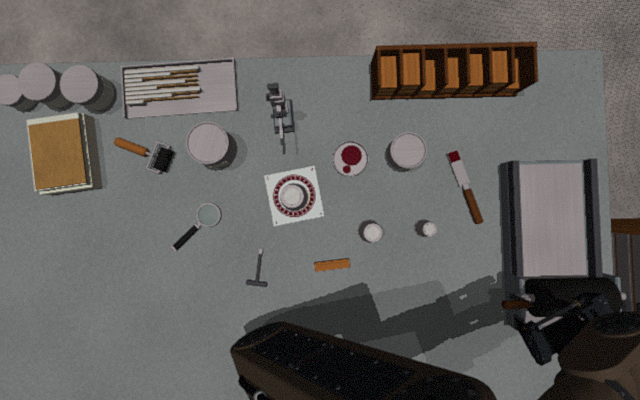

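View pics/s0.png

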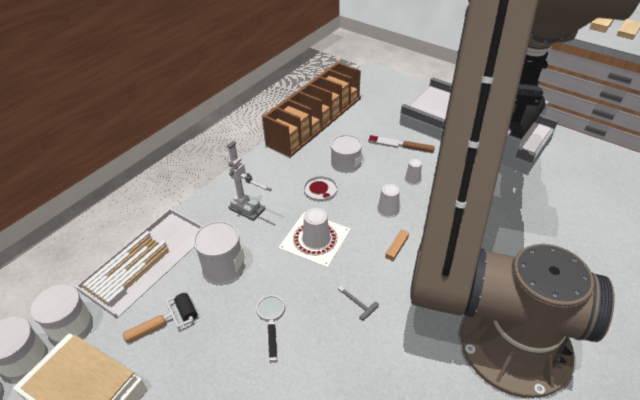

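```bash
cat >> h.py <<'E'
from scipy.optimize import minimize
def circ(x,y,z,r):
    a=np.linspace(0,2*np.pi,40);return np.c_[x+r*np.cos(a),y+r*np.sin(a),np.full(40,z)]
def sil(c,pts,S=4):
    uv=np.array([proj(c,p)[::-1] for p in pts],np.float32)*S+S/2
    m=np.zeros((400*S,640*S),np.uint8);cv2.fillConvexPoly(m,cv2.convexHull(uv).astype(np.int32),1)
    return cv2.resize(m.astype(np.float32),(640,400),interpolation=cv2.INTER_AREA)
def fit(views,gen,x0,step=8):
    def cost(x):
        L=0
        for c,m in views:
            s=sil(c,gen(x));L+=1-np.minimum(s,m).sum()/np.maximum(s,m).sum()
        return L/len(views)
    n=len(x0);sx=np.vstack([x0]+[np.array(x0)+step*np.eye(n)[i] for i in range(n)])
    r=minimize(cost,x0,method="Nelder-Mead",options=dict(initial_simplex=sx,xatol=.1,fatol=1e-4,maxiter=70));return r.x,r.fun
CUP=dict(cup_small=(25,19,68),cup_mid=(32.5,25,80),cup_large=(40,31,92))
def cupgen(n,z=0):
    a,b,h=CUP[n];return lambda x:np.r_[circ(x[0],x[1],z,a),circ(x[0],x[1],z+h,b)]
def best(n,c,near):
    L=eyes.cut_out(n,c);L=[q for q in L if np.hypot(*(np.array(q["centre"])-near))<25]
    return L[0]["mask"].astype(np.float32) if L else None
E
cat > b.py <<'E'
from h import *
np.set_printoptions(precision=1,suppress=True)
t=eyes.read_camera("top");s=eyes.read_camera("side")
for n,x0,z in(("cup_small",(466,-364),0),("cup_mid",(464,-208),0),("cup_large",(566,13),2)):
    V=[(c,best(n,c,proj(c,[*x0,z+40]))) for c in(t,s)]
    print(n,[v[1] is None for v in V])
    for v in ([q] for q in V if q[1] is not None): print("  one",*fit(v,cupgen(n,z),x0))
    V=[v for v in V if v[1] is not None]
    print("  both",*fit(V,cupgen(n,z),x0))
    if len(V)==2: print("  with z",*fit(V,lambda x:cupgen(n,x[2])(x),(*x0,z)))
# ring
for nm,c in(("t",t),("s",s)):
    im=c["pixels"].astype(int);m=((im[...,0]-im[...,1]>40)&(im[...,0]-im[...,2]>25))
    ro,co=map(int,proj(c,[570,14,2]));k=np.zeros_like(m);k[ro-35:ro+45,co-32:co+32]=1
    p=np.argwhere(m&k)[:,::-1].astype(np.int32);h=cv2.convexHull(p);mm=np.zeros((400,640),np.uint8);cv2.fillConvexPoly(mm,h,1)
    print("ring",nm,len(p),fit([(c,mm.astype(np.float32))],lambda x:circ(x[0],x[1],2,62),(570,14)))
# lens, gauge tip
for n in("lens","lens_eye","lens_grip","gauge_tip"):
    A=eyes.spot_point(n,t)[0]["centre"];B=eyes.spot_point(n,s)[0]["centre"];X=tri(t,A,s,B)
    print(n,X,A,B,"reproj",proj(t,X),proj(s,X),"z7",atz(t,A,7)[:2],atz(s,B,7)[:2])
for nm,c in(("t",t),("s",s)):
    L=eyes.cut_out("lens",c)[0];p=np.array([atz(c,q,7)[:2] for q in np.argwhere(L["mask"])])
    m,ev=p.mean(0),np.linalg.eigh(np.cov((p-p.mean(0)).T))[1][:,1]
    pr=(p-m)@ev; print("lens mask",nm,m,ev,"ends",m+ev*pr.min(),m+ev*pr.max(),np.ptp(pr))
b=np.hstack([cv2.resize(t["pixels"][80:200,240:340],None,fx=4,fy=4,interpolation=2),cv2.resize(s["pixels"][130:250,215:315],None,fx=4,fy=4,interpolation=2)])
cv2.imwrite("pics/g.png",b[:,:,::-1])
E
python3 b.py
```

```text
cup_small [False, False]
  one [ 467.6 -359.1] 0.2434607744216919
  one [ 466.8 -356.3] 0.056675493717193604
  both [ 466.9 -356.9] 0.15114399790763855
  with z [ 468.9 -360.5   -4.5] 0.14866310358047485
cup_mid [False, False]
  one [ 463.6 -204.2] 0.04791170358657837
  one [ 460.5 -201.3] 0.055706918239593506
  both [ 462.8 -203.9] 0.07134062051773071
  with z [ 463.3 -205.2   -4.2] 0.05417966842651367
cup_large [False, False]
  one [565.4  10.3] 0.053516685962677
  one [563.9  12.1] 0.03328937292098999
  both [564.9  11. ] 0.05053403973579407
  with z [565.   10.8   0. ] 0.04558447003364563
ring t 170 (array([568.8,  12.6]), np.float64(0.1399126648902893))
ring s 165 (array([569.6,   9.9]), np.float64(0.18375933170318604))
lens [515.8 259.3  12. ] [216.0, 208.4] [306.8, 270.5] reproj (np.float64(215.52149467460745), np.float64(208.05434443599566)) (np.float64(306.8483814878288), np.float64(270.9048771305293)) z7 [514.3 259.8] [519.2 257.5]
lens_eye [510.6 260.6  12.5] [218.2, 208.2] [308.1, 271.4] reproj (np.float64(217.32500467721036), np.float64(207.56622749629557)) (np.float64(308.18561299525203), np.float64(272.1398298125231)) z7 [507.9 260.4] [514.9 259.1]
lens_grip [473.7 309.8  11.5] [232.4, 192.2] [330.7, 268.9] reproj (np.float64(230.50458869641284), np.float64(190.8129939260845)) (np.float64(330.8827250560099), np.float64(270.5503917460115)) z7 [467.9 307.4] [479.2 310. ]
gauge_tip [696.   33.9 127.1] [147.9, 282.9] [190.9, 268.8] reproj (np.float64(145.0390858316697), np.float64(280.81319744293364)) (np.float64(191.1533888833851), np.float64(270.75937578792065)) z7 [707.5  40.2] [791.9 -52.6]Traceback (most recent call last):
  File "b.py", line 22, in <module>
    L=eyes.cut_out("lens",c)[0];p=np.array([atz(c,q,7)[:2] for q in np.argwhere(L["mask"])])
      ~~~~~~~~~~~~~~~~~~~~~~^^^
IndexError: list index out of range
```

```bash
cat >> h.py <<'E'
from scipy.spatial.transform import Rotation as Ro
def go(x,y,z,yaw=None,start=None):
    s=env.state();p=np.array(s["eef_pos"]) if start is None else np.array(start)
    R=Ro.from_euler("xyz",s["tcp_rot"]).as_matrix()
    d=R.T@(np.array([x,y,z])-p)/60
    print("t",round(s["t"],2),"pos",p.round(1),"rot",np.degrees(s["tcp_rot"]).round(1),"open",round(s["opening"],3),"units",d.round(3))
E
sed -i 's/L=eyes.cut_out("lens",c)\[0\]/L=(eyes.cut_out("lens",c)+[None])[0]\n    if L is None: continue\n    L=L/' b.py
python3 b.py | grep -v cup_[ml]; python3 -c "
from h import *
go(463,-204,110)"
```

```text
cup_small [False, True]
  one [ 467.5 -360.8] 0.0873979926109314
  both [ 467.5 -360.8] 0.0873979926109314
  one [ 465.  -202.5] 0.10841816663742065
  both [ 465.  -202.5] 0.10841816663742065
  one [564.9  10.3] 0.04292577505111694
  one [563.   12.8] 0.033460378646850586
  both [564.2  11.3] 0.0473250150680542
  with z [564.8  10.6  -0.9] 0.03862106800079346
ring t 172 (array([569.5,  10.4]), np.float64(0.14325648546218872))
ring s 165 (array([569.6,   9.9]), np.float64(0.18375933170318604))
lens [516.9 264.5  -1.4] [216.3, 208.5] [311.0, 268.6] reproj (np.float64(215.07163238252107), np.float64(207.60809951263457)) (np.float64(311.1225626813024), np.float64(269.6403188338014)) z7 [513.4 259.5] [515.1 269.4]
lens_eye [517.9 260.1   7.5] [214.3, 207.9] [307.7, 270.6] reproj (np.float64(214.76467907191554), np.float64(208.2334306717089)) (np.float64(307.65074425280176), np.float64(270.2037436302545)) z7 [519.2 261.2] [517.3 259.4]
lens_grip [473.5 310.4  17.1] [231.2, 190.3] [329.8, 269.8] reproj (np.float64(230.69962123400614), np.float64(189.93830781218915)) (np.float64(329.85118707661593), np.float64(270.2392360933183)) z7 [471.5 312.8] [479.  306.9]
gauge_tip [696.7  22.1 117.8] [145.0, 285.5] [191.1, 273.9] reproj (np.float64(145.26875450958306), np.float64(285.69391871464757)) (np.float64(191.07321964987705), np.float64(273.71338204911854)) z7 [715.8  32.4] [778.7 -61. ]
lens mask t [497.8 281.6] [-0.7  0.7] ends [544.7 230.5] [423.4 362.9] 179.5259057393386
lens mask s [497.1 282.7] [-0.7  0.7] ends [543.8 233.5] [421.  362.7] 178.2093453814349
t 3.45 pos [ 279.1 -559.3  214.7] rot [180.    0.   26.5] open 0.998 units [ 5.386 -3.93   1.744]
```

View pics/g.png

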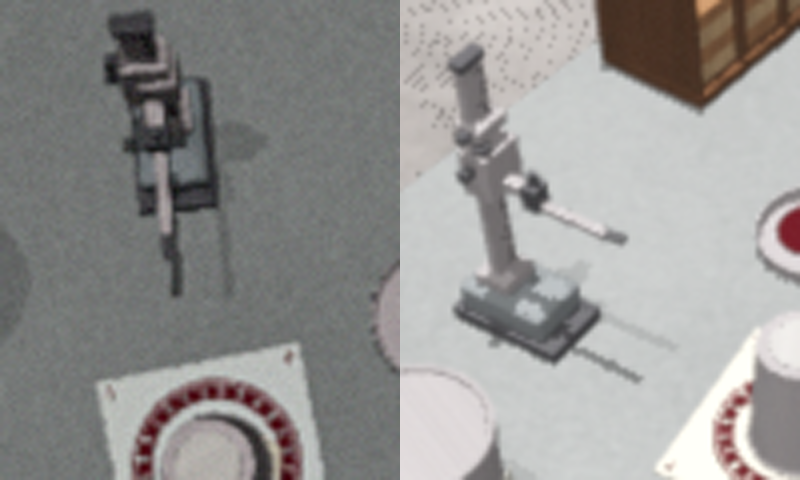

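The crop shows the scriber point at about (154, 284) in the top picture and (189.5, 271.5) in the side picture. The earlier pictures show the cups at (229,428), (232,372) and (197,292), and nothing stands near the gripper's paths.

```bash
python3 -m inch '[[[0.6,-0.44,0.1],0,-1],[[0.6,-0.44,0.1],0,-1],[[0.6,-0.44,0.2],0,-1],[[0.6,-0.44,0.2],0,-1],[[0.6,-0.44,0.2],0,-1],[[0.6,-0.44,0.2],0,-1],[[0.6,-0.44,0.2],0,-1],[[0.6,-0.44,0.2],0,-1],[[0.586,-0.41,0.344],0,-1],[[0,0,0],0,-1]]'; python3 -c "
from h import *
t=eyes.read_camera('top');s=eyes.read_camera('side')
X=tri(t,(153.8,284),s,(189.3,271.3));print(X,proj(t,X),proj(s,X))
for n,x0 in(('cup_small',(467,-360)),('cup_mid',(463,-204))):
  for c in(t,s):
    m=best(n,c,proj(c,[*x0,40]))
    if m is not None: print(n,fit([(c,m)],cupgen(n),x0),m.sum())
go(463,-204,31)"
```

```text
t: 4.7
eef_pos: [463.3, -201.7, 109.0]
tcp_rot: [-3.14, 0.001, 0.466]
ft_force: [0.1, -0.3, -0.7]
opening: 0.999
grip_force: 0.0
[682.89276999  33.04008641 139.35171494] (np.float64(149.35535429970318), np.float64(280.7398481427596)) (np.float64(189.63807710355766), np.float64(274.3151094608983))
cup_small (array([ 472.75683594, -363.56884766]), np.float64(0.3846462368965149)) 192.0
cup_mid (array([ 460.72994137, -199.73197794]), np.float64(0.194327712059021)) 542.0
t 5.0 pos [ 462.8 -205.   110.4] rot [180.   -0.   26.4] open 1.003 units [ 0.01  -0.014  1.324]
```

```bash
python3 -m inch '[[[0,0,0.4],0,-1],[[0,0,0.4],0,-1],[[0,0,0.4],0,-1],[[0.01,-0.01,0.12],0,-1],[[0,0,0],0,1],[[0,0,0],0,1],[[0,0,0],0,1],[[0,0,0],0,1],[[0,0,0],0,1],[[0,0,0],0,1]]'; python3 -c "
from h import *
t=eyes.read_camera('top')
T=[];S=[]
for i in range(6):
  t=eyes.read_camera('top');s=eyes.read_camera('side')
  T+=[eyes.spot_point('gauge_tip',t)[0]['centre']];S+=[eyes.spot_point('gauge_tip',s)[0]['centre']]
T=np.array(T);S=np.array(S);print(T.round(1).tolist(),S.round(1).tolist())
a,b=np.median(T,0),np.median(S,0);X=tri(t,a,s,b);print(X,a,b,proj(t,X),proj(s,X))
for z in(100,110,120,130,140,150):
  q=atz(s,b,z);print(z,q[:2],proj(t,q))
u=cv2.resize(t['pixels'][115:165,255:305],(400,400),interpolation=0);v=cv2.resize(s['pixels'][165:215,235:285],(400,400),interpolation=0)
cv2.imwrite('pics/g2.png',np.hstack([u,v])[:,:,::-1])
m=best('cup_mid',s,proj(s,[463,-205,40]));
if m is not None:print(fit([(s,m)],cupgen('cup_mid'),(463,-204)))
go(463,-205,150)"
```

```text
t: 6.25
eef_pos: [463.4, -203.2, 31.0]
tcp_rot: [3.141, -0.0, 0.463]
ft_force: [-0.3, 0.8, 3.4]
opening: 0.614
grip_force: 30.0
[[146.4, 282.7], [144.0, 280.8], [143.4, 284.2], [147.6, 282.9], [147.8, 281.3], [147.8, 283.8]] [[189.4, 272.4], [189.7, 272.6], [189.7, 271.5], [188.9, 271.1], [190.2, 272.3], [190.7, 274.3]]
[691.90966442  29.66404977 131.25511426] [147.  282.8] [189.7  272.35] (np.float64(146.32534663951134), np.float64(282.3115874274438)) (np.float64(189.76497970126903), np.float64(272.8155428626668))
100 [716.59553914   6.76771572] (np.float64(138.78756890363525), np.float64(291.90456969577144))
110 [709.07631687  14.26467253] (np.float64(141.00575665878583), np.float64(288.8340939610812))
120 [701.55709459  21.76162933] (np.float64(143.26947053687869), np.float64(285.7005997305655))
130 [694.03787231  29.25858614] (np.float64(145.58012663832184), np.float64(282.50212679957883))
140 [686.51865004  36.75554294] (np.float64(147.93920040968297), np.float64(279.23663281491116))
150 [678.99942776  44.25249975] (np.float64(150.34822978546475), np.float64(275.9019889258542))
t 7.55 pos [ 463.3 -203.3   30.9] rot [180.   -0.   26.5] open 0.611 units [-0.017  0.024 -1.985]
```

View pics/g2.png

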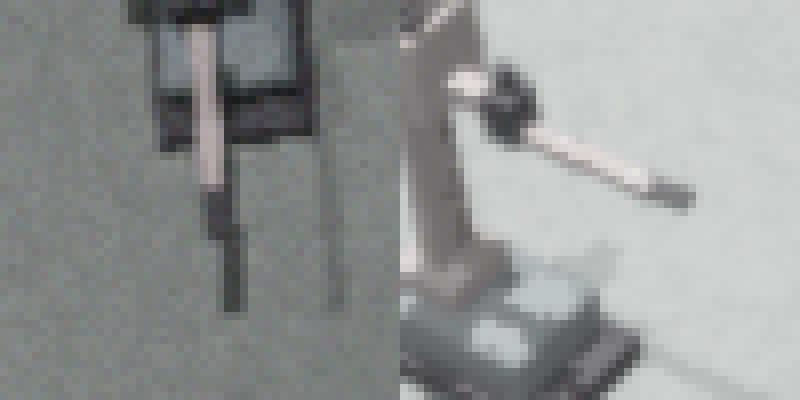

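The blade's end is at (144.5, 282) in the top picture, with its shadow beyond it, and at (189, 271.5) in the side picture.

```bash
python3 -m inch '[[[0,0,-0.4],0,1],[[0,0,-0.6],0,1],[[0,0,-0.5],0,1],[[-0.2,0.4,-0.1],0,1],[[-0.2,0.5,0],0,1],[[-0.2,0.5,0],0,1],[[-0.2,0.5,0],0,1],[[-0.2,0.36,0],0,1],[[-0.1,0.1,0],0,1],[[0,0,0],0,1]]'; python3 -c "
from h import *
t=eyes.read_camera('top');s=eyes.read_camera('side')
X=tri(t,(144.5,282),s,(189,271.5));print(X,proj(t,X),proj(s,X))
p=env.state()['eef_pos'];z=p[2]-31
for n,x0,zz in(('cup_small',(467,-360),0),('cup_mid',p[:2],z)):
  for nm,c in(('t',t),('s',s)):
    m=best(n,c,proj(c,[*x0,zz+35]))
    if m is not None: print(n,nm,fit([(c,m)],cupgen(n,zz),x0),m.sum())
a,b=[list(map(int,proj(c,[467,-360,60]))) for c in(t,s)]
cv2.imwrite('pics/m.png',np.hstack([cv2.resize(c['pixels'][q[0]-40:q[0]+40,q[1]-40:q[1]+40],(400,400),interpolation=2) for c,q in((t,a),(s,b))])[:,:,::-1])
go(467,-360,p[2])"
```

```text
t: 8.8
eef_pos: [466.9, -359.1, 126.6]
tcp_rot: [-3.141, 0.0, 0.462]
ft_force: [0.9, 0.0, -0.7]
opening: 0.611
grip_force: 29.8
[696.28186357  30.13483723 132.06941456] (np.float64(144.592381791358), np.float64(282.0667374985197)) (np.float64(188.99060224320075), np.float64(271.4361123878219))
cup_small t (array([ 475.10131836, -348.22314453]), np.float64(0.6997144222259521)) 92.0
t 9.1 pos [ 467.6 -358.8  127. ] rot [180.   -0.   26.6] open 0.609 units [-0.018  0.014  0.003]
```

View pics/m.png

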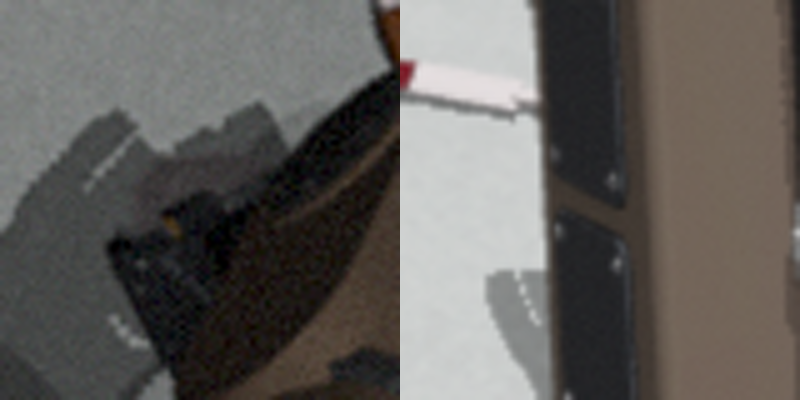

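Both views are blocked by the arm here, but the tool is within 1 mm of the target and the entry play is 11 mm. I'll lower the cup.

```bash
python3 -m inch '[[[-0.01,0.01,0.35],0,1],[[0,0,0.35],0,1],[[0,0,0.35],0,1],[[0,0,0.3],0,1],[[0,0,0.15],0,1],[[0,0,0.07],0,1],[[0,0,0],0,1],[[0,0,0],0,1],[[0,0,0],0,1],[[0,0,0],0,1]]'
```

```text
t: 10.35
eef_pos: [467.2, -360.2, 32.9]
tcp_rot: [3.141, -0.0, 0.463]
ft_force: [-0.5, 0.7, -0.5]
opening: 0.612
grip_force: 29.8
```

```bash
python3 -m inch '[[[0,0,0.03],0,-1],[[0,0,0],0,-1],[[0,0,0],0,-1],[[0,0,0],0,-1],[[0,0,-0.5],0,-1],[[0,0,-0.7],0,-1],[[0,0,-0.4],0,-1],[[0.6,-0.69,0],0,-1],[[0.6,-0.69,0],0,-1],[[0.6,-0.69,0],0,-1]]'; cat > c.py <<'E'
from h import *
import sys
t=eyes.read_camera('top');s=eyes.read_camera('side')
for n,x0,zz in(('cup_small',(467,-360),0),('cup_mid',(467,-360),0),('cup_large',(565,11),2)):
  for nm,c in(('t',t),('s',s)):
    m=best(n,c,proj(c,[*x0,zz+35]))
    if m is not None: print(n,nm,fit([(c,m)],cupgen(n,zz),x0),m.sum())
go(565,11,120)
if len(sys.argv)>1: cv2.imwrite(sys.argv[1],cv2.resize(s['pixels'][100:300,180:500],(800,500),interpolation=2)[:,:,::-1])
E
python3 c.py pics/n.png
```

```text
t: 11.6
eef_pos: [508.5, -199.4, 127.0]
tcp_rot: [3.141, -0.0, 0.462]
ft_force: [0.9, -0.3, 0.3]
opening: 0.999
grip_force: 0.0
cup_large t (array([566.04044652,  10.14259577]), np.float64(0.05997657775878906)) 636.0
t 12.0 pos [ 508.1 -201.9  126.7] rot [180.   -0.   26.4] open 0.999 units [ 2.429 -2.756  0.112]
```

View pics/n.png

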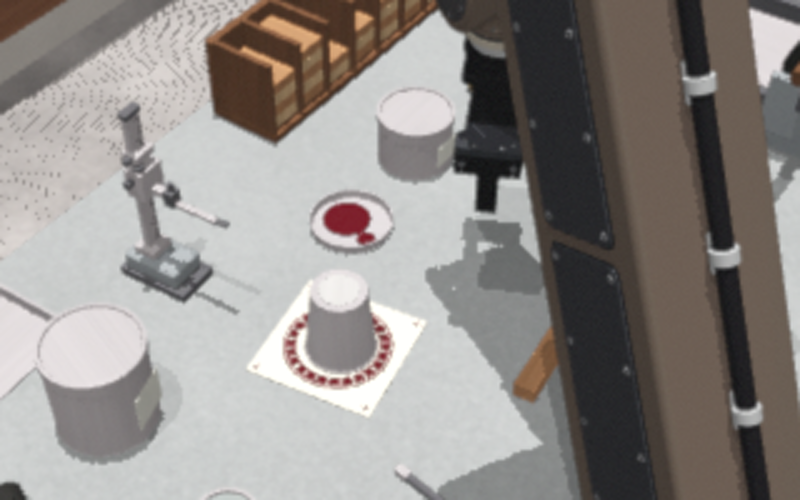

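The print and the large cup are clear (cup about (340,310) in the crop), the gripper is empty, and the nest is hidden behind the arm.

```bash
python3 -m inch '[[[0.5,-0.56,0],0,-1],[[0.5,-0.56,0],0,-1],[[0.5,-0.56,0],0,-1],[[0.5,-0.56,0],0,-1],[[0.33,-0.4,0.05],0,-1],[[0.1,-0.116,0.07],0,-1],[[0,0,0],0,-1],[[0,0,0],0,-1],[[0,0,0],0,-1],[[0,0,0],0,-1]]'; python3 c.py pics/n2.png
```

```text
t: 13.25
eef_pos: [564.9, 11.7, 119.7]
tcp_rot: [3.141, -0.0, 0.462]
ft_force: [0.0, -0.4, -0.0]
opening: 1.001
grip_force: 0.0
cup_mid t (array([ 466.1781978 , -360.88209847]), np.float64(0.05568194389343262)) 497.0
cup_large s (array([563.26927948,  13.40102386]), np.float64(0.19469082355499268)) 828.0
t 13.65 pos [564.9  12.3 119.6] rot [180.    0.   26.5] open 1.001 units [-0.009  0.02  -0.007]
```

```bash
python3 -m inch '[[[-0.01,0.02,0.35],0,-1],[[0,0,0.4],0,-1],[[0,0,0.25],0,-1],[[0,0,0.11],0,-1],[[0,0,0],0,-1],[[0,0,0],0,1],[[0,0,0],0,1],[[0,0,0],0,1],[[0,0,0],0,1],[[0,0,0],0,1]]'; python3 -c "
from h import *
s=env.state();p=s['eef_pos'];print(s['grip_force'])
go(466.5,-360.5,p[2])"
```

```text
t: 14.9
eef_pos: [565.1, 10.9, 53.2]
tcp_rot: [3.141, -0.0, 0.463]
ft_force: [-0.9, 0.0, 2.6]
opening: 0.733
grip_force: 30.0
30.00542564521311
t 14.9 pos [565.1  10.9  53.2] rot [180.   -0.   26.5] open 0.733 units [-4.234  4.805 -0.   ]
```

```bash
python3 -m inch '[[[0,0,-0.3],0,1],[[0,0,-0.6],0,1],[[0,0,-0.6],0,1],[[-0.2,0.2,-0.4],0,1],[[-0.5,0.56,0],0,1],[[-0.5,0.56,0],0,1],[[-0.5,0.56,0],0,1],[[-0.5,0.56,0],0,1],[[-0.5,0.56,0],0,1],[[-0.5,0.56,0],0,1]]'; python3 -c "
from h import *
t=eyes.read_camera('top');s=eyes.read_camera('side')
for nm,c in(('t',t),('s',s)):
    im=c['pixels'].astype(int);m=((im[...,0]-im[...,1]>40)&(im[...,0]-im[...,2]>25))
    ro,co=map(int,proj(c,[570,11,2]));k=np.zeros_like(m);k[ro-35:ro+45,co-32:co+32]=1
    p=np.argwhere(m&k)[:,::-1].astype(np.int32);h=cv2.convexHull(p);mm=np.zeros((400,640),np.uint8);cv2.fillConvexPoly(mm,h,1)
    print('ring',nm,len(p),fit([(c,mm.astype(np.float32))],lambda x:circ(x[0],x[1],2,61),(570,11)))
    for q in eyes.spot_point('print_centre',c)[:1]: print(atz(c,q['centre'],2))
go(466.5,-360.5,167)"
```

```text
t: 16.15
eef_pos: [487.8, -267.2, 166.8]
tcp_rot: [-3.141, 0.0, 0.463]
ft_force: [-0.2, 0.2, -2.0]
opening: 0.736
grip_force: 29.8
ring t 239 (array([567.89648438,  10.94042969]), np.float64(0.08159583806991577))
[580.00154467  17.92502814   2.        ]
ring s 228 (array([569.27088928,  10.6855545 ]), np.float64(0.09887248277664185))
[568.10367438   9.26973168   2.        ]
t 16.35 pos [ 488.  -266.3  166.6] rot [-180.     0.    26.4] open 0.734 units [-1.02   1.247 -0.007]
```

```bash
python3 -m inch '[[[-0.4,0.5,0],0,1],[[-0.4,0.5,0],0,1],[[-0.22,0.247,0],0,1],[[0,0,0],0,1],[[0,0,0],0,1],[[0,0,0.15],0,1],[[0,0,0],0,1],[[0,0,0],0,1],[[0,0,0],0,1],[[0,0,0],0,1]]'; python3 -c "
from h import *
t=eyes.read_camera('top');s=eyes.read_camera('side')
for nm,c in(('t',t),('s',s)):
    m=best('cup_mid',c,proj(c,[466,-360,35]))
    if m is not None: print(nm,fit([(c,m)],cupgen('cup_mid',0),(466,-360)),m.sum())
go(466.5,-360.5,52)"
```

```text
t: 17.6
eef_pos: [467.2, -360.2, 158.1]
tcp_rot: [3.141, -0.0, 0.463]
ft_force: [-0.3, 0.4, -2.2]
opening: 0.736
grip_force: 29.8
t 17.8 pos [ 467.1 -360.3  158.1] rot [180.   -0.   26.5] open 0.734 units [-0.011 -0.002  1.768]
```

```bash
python3 -m inch '[[[-0.01,0,0.35],0,1],[[0,0,0.4],0,1],[[0,0,0.35],0,1],[[0,0,0.35],0,1],[[0,0,0.2],0,1],[[0,0,0.12],0,1],[[0,0,0],0,1],[[0,0,0],0,1],[[0,0,0],0,1],[[0,0,0],0,1]]'
```

```text
t: 19.05
eef_pos: [466.7, -360.5, 52.1]
tcp_rot: [3.141, -0.0, 0.463]
ft_force: [1.0, 0.7, -0.8]
opening: 0.735
grip_force: 29.8
```

```bash
python3 -m inch '[[[0,0,0.01],0,-1],[[0,0,0],0,-1],[[0,0,0],0,-1],[[0,0,0],0,-1],[[0,0,-0.5],0,-1],[[0,0,-0.6],-0.3,-1],[[0,0,-0.4],-1,-1],[[0,0,0],-1,-1],[[0,0,0],-1,-1],[[0,0,0],-1,-1]]'; python3 -c "
from h import *
t=eyes.read_camera('top');s=eyes.read_camera('side')
for nm,c in(('t',t),('s',s)):
    m=best('cup_large',c,proj(c,[466,-360,35]))
    if m is not None: print(nm,fit([(c,m)],cupgen('cup_large',0),(466,-360)),m.sum())
st=env.state();p=np.array(st['eef_pos']);print(st['t'],p,np.degrees(st['tcp_rot']))
psi=st['tcp_rot'][2];d=np.array([474.3,307])-p[:2]
for i in range(17):
    a=psi+np.radians(5)*i; u=d/14/60
    print(i,(u@[np.cos(a),np.sin(a)]).round(2),(u@[np.sin(a),-np.cos(a)]).round(2))
"
```

```text
t: 20.3
eef_pos: [466.6, -360.5, 141.3]
tcp_rot: [3.141, 0.0, 0.841]
ft_force: [0.9, -0.0, 0.0]
opening: 1.001
grip_force: 0.0
t (array([ 469.59188318, -358.078372  ]), np.float64(0.20190459489822388)) 632.0
20.5 [ 466.57088022 -360.47985017  141.18576367] [1.79999090e+02 2.73124961e-03 4.78995186e+01]
0 0.6 -0.53
1 0.64 -0.47
2 0.68 -0.41
3 0.71 -0.35
4 0.74 -0.29
5 0.76 -0.22
6 0.78 -0.16
7 0.79 -0.09
8 0.79 -0.02
9 0.79 0.05
10 0.79 0.12
11 0.77 0.19
12 0.75 0.25
13 0.73 0.32
14 0.7 0.38
15 0.66 0.44
16 0.62 0.5
```

```bash
python3 -m inch '[[[0.6,-0.53,0],-1,-1],[[0.64,-0.47,0],-1,-1],[[0.68,-0.41,0],-1,-1],[[0.71,-0.35,0],-1,-1],[[0.74,-0.29,0],-1,-1],[[0.76,-0.22,0],-1,-1],[[0.78,-0.16,0],-1,-1],[[0.79,-0.09,0],-1,-1],[[0.79,-0.02,0],-1,-1],[[0.79,0.05,0],-1,-1]]'; python3 -c "
from h import *
t=eyes.read_camera('top');s=eyes.read_camera('side')
for nm,c in(('t',t),('s',s)):
    m=best('cup_large',c,proj(c,[466,-360,35]))
    if m is not None: print(nm,fit([(c,m)],cupgen('cup_large',0),(466,-360)),m.sum())
    L=(eyes.cut_out('lens',c)+[None])[0]
    if L is None: continue
    p=np.array([atz(c,q,7)[:2] for q in np.argwhere(L['mask'])])
    m,ev=p.mean(0),np.linalg.eigh(np.cov((p-p.mean(0)).T))[1][:,1]
    pr=(p-m)@ev; print('lens mask',nm,m,ev,'ends',m+ev*pr.min(),m+ev*pr.max(),np.ptp(pr))
b=t['pixels'][150:290,160:500]
cv2.imwrite('pics/v.png',cv2.resize(b,(800,330),interpolation=2)[:,:,::-1])
st=env.state();p=np.array(st['eef_pos']);print(st['t'],p,np.degrees(st['tcp_rot']))
psi=st['tcp_rot'][2];d=np.array([474.3,307])-p[:2]
for i in range(7):
    a=psi+np.radians(5)*i; u=d/6/60
    print(i,(u@[np.cos(a),np.sin(a)]).round(2),(u@[np.sin(a),-np.cos(a)]).round(2))
"
```

```text
t: 21.75
eef_pos: [471.8, 117.4, 141.3]
tcp_rot: [3.141, 0.0, 1.712]
ft_force: [0.9, 0.1, 0.9]
opening: 0.999
grip_force: 0.0
t (array([ 467.39917059, -361.27966424]), np.float64(0.03681755065917969)) 779.0
lens mask t [521.30826951 262.82897283] [-0.60503653  0.79619771] ends [544.49778637 232.31273253] [436.89500939 373.91258635] 177.84509050299638
lens mask s [498.02430613 282.19590021] [-0.68818221  0.7255379 ] ends [545.14192559 232.52065662] [420.30102689 364.13813061] 181.40675138475842
22.05 [471.85639667 115.19532187 141.14867516] [-1.79995409e+02  1.20338865e-02  9.79118817e+01]
0 0.53 0.08
1 0.52 0.13
2 0.5 0.17
3 0.49 0.21
4 0.47 0.26
5 0.44 0.3
6 0.42 0.33
```

View pics/v.png

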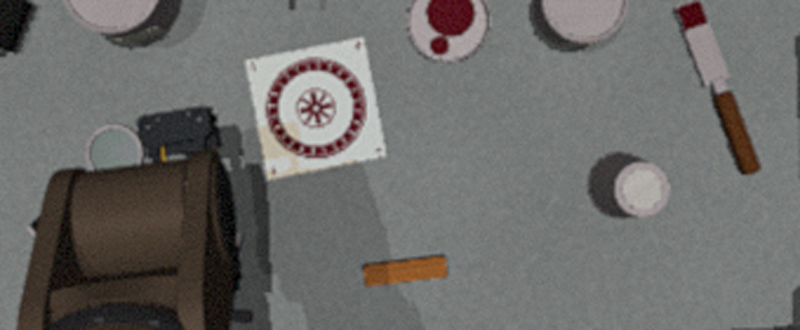

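Rosette sits at about (195, 294) in the top picture, and the nest looks like a single round cup at (230,432). Everything else is in place. Now on to the lens.

```bash
python3 -m inch '[[[0.53,0.08,0],-1,-1],[[0.52,0.13,0],-1,-1],[[0.5,0.17,0],-1,-1],[[0.49,0.21,0],-1,-1],[[0.47,0.26,0],-1,-1],[[0.44,0.3,0],-1,-1],[[0,0,0.3],-1,-1],[[0,0,0.3],0,-1],[[0,0,0.3],0,-1],[[0,0,0],0,-1]]'; python3 -c "
from h import *
t=eyes.read_camera('top');s=eyes.read_camera('side')
print(atz(t,(195.3,294),2))
c=s
L=(eyes.cut_out('lens',c)+[None])[0]
if L:
    p=np.array([atz(c,q,7)[:2] for q in np.argwhere(L['mask'])])
    m,ev=p.mean(0),np.linalg.eigh(np.cov((p-p.mean(0)).T))[1][:,1]
    pr=(p-m)@ev; print('lens mask',m,ev,'ends',m+ev*pr.min(),m+ev*pr.max(),np.ptp(pr))
for n in('lens_grip','lens_eye'):
  for c in (t,s):
    for q in eyes.spot_point(n,c)[:1]: print(n,atz(c,q['centre'],7),q['score'])
cv2.imwrite('pics/w.png',cv2.resize(s['pixels'][255:375,190:350],(800,600),interpolation=2)[:,:,::-1])
go(474,307.3,4)"
```

```text
t: 23.3
eef_pos: [474.6, 306.6, 86.2]
tcp_rot: [-3.139, -0.001, 2.319]
ft_force: [-0.3, 0.1, -0.1]
opening: 1.002
grip_force: 0.0
[569.07515803  10.85489294   2.        ]
lens mask [490.56023951 289.2330074 ] [-0.68218158  0.73118281] ends [532.29090698 244.50481816] [420.10866696 364.74512977] 164.4463058590421
lens_grip [478.39322423 312.47801828   7.        ] 0.76
lens_grip [475.37770266 310.78304405   7.        ] 0.95
lens_eye [514.59447355 260.06994948   7.        ] 0.91
lens_eye [511.84013652 253.64953788   7.        ] 0.77
t 23.65 pos [474.7 308.   87.7] rot [180.   0. 133.] open 1.001 units [ 1.000e-03 -1.800e-02  1.396e+00]
```

View pics/w.png

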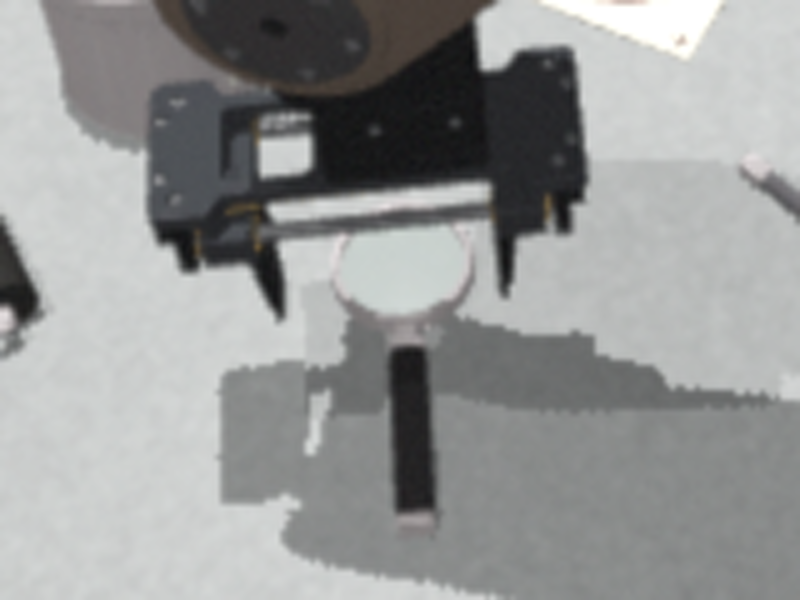

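The fingers straddle the black handle (crop about (405,430)) and line up with it. Descend and close.

```bash
python3 -m inch '[[[0,-0.01,0.4],0,-1],[[0,-0.01,0.4],0,-1],[[0,0,0.35],0,-1],[[0,0,0.17],0,-1],[[0,0,0.07],0,-1],[[0,0,0],0,1],[[0,0,0],0,1],[[0,0,0],0,1],[[0,0,0],0,1],[[0,0,0],0,1]]'
```

```text
t: 24.9
eef_pos: [473.7, 307.2, 3.9]
tcp_rot: [3.141, 0.0, 2.322]
ft_force: [-0.2, 0.7, -0.0]
opening: 0.533
grip_force: 0.0
```

```bash
python3 -m inch '[[[0,0,0],0,1],[[0,0,0],0,1],[[0,0,0],0,1],[[0,0,0],0,1],[[0,0,0],0,1],[[0,0,-0.2],0,1],[[0,0,-0.5],0,1],[[0,0,-0.7],0,1],[[0,0,-0.7],0,1],[[0,0,-0.2],0,1]]'
```

```text
t: 26.15
eef_pos: [474.2, 307.5, 144.7]
tcp_rot: [3.138, 0.001, 2.322]
ft_force: [-0.2, -0.2, -2.8]
opening: 0.184
grip_force: 30.0
```

```bash
python3 -m inch '[[[-0.3,-0.2,0],0,1],[[-0.5,-0.3,0],0,1],[[-0.5,-0.3,0],0,1],[[-0.5,-0.3,0],0,1],[[-0.5,-0.3,0],0,1],[[-0.5,-0.3,0],0,1],[[-0.5,-0.3,0.05],0,1],[[-0.31,-0.215,0.1],0,1],[[0,0,0.095],0,1],[[0,0,0],0,1]]'; cat > d.py <<'E'
from h import *
np.set_printoptions(precision=1,suppress=True)
t=eyes.read_camera('top');s=eyes.read_camera('side')
p=np.array(env.state()['eef_pos']);g=p+[43.8,-47.4,2]
Q={}
for nm,c in(('t',t),('s',s)):
    print(nm,[(np.array(q['centre']),q['score'],atz(c,q['centre'],132)) for q in eyes.spot_point('lens_eye',c)[:1]],'expect',proj(c,g))
    L=eyes.cut_out('lens',c)
    if L:
        print(nm,L[0]['score'],L[0]['mask'].sum()); Q[nm]=L[0]['mask']
    q=eyes.spot_point('lens_eye',c)
    if q: Q['e'+nm]=q[0]['centre']
if 'et' in Q and 'es' in Q: print('tri',tri(t,Q['et'],s,Q['es']))
a,b=map(lambda v:[int(x) for x in v],(proj(t,g),proj(s,g)))
cv2.imwrite('pics/f.png',np.hstack([cv2.resize(c['pixels'][q[0]-40:q[0]+40,q[1]-40:q[1]+40],(400,400),interpolation=2) for c,q in((t,a),(s,b))])[:,:,::-1])
print('crop origins',a,b)
m=best('cup_large',t,proj(t,[466,-360,35]))
if m is not None: print(fit([(t,m)],cupgen('cup_large',0),(466,-360)))
go(525,58.2,130)
E
python3 d.py
```

```text
t: 27.4
eef_pos: [523.4, 58.1, 125.9]
tcp_rot: [-3.14, -0.002, 2.321]
ft_force: [-0.1, 0.3, -1.0]
opening: 0.186
grip_force: 30.0
t [(array([195.7, 291.4]), 0.69, array([563.9,   8.6, 132. ]))] expect (np.float64(194.34168678771763), np.float64(290.4335260197234))
t 0.77 365
s [(array([204.9, 314.7]), 0.74, array([565.7,  10.3, 132. ]))] expect (np.float64(205.68525447707933), np.float64(313.92337337537447))
s 0.77 296
tri [565.2   9.5 131.5]
crop origins [194, 290] [205, 313]
(array([ 466.7, -361.7]), np.float64(0.03831660747528076))
t 27.85 pos [524.2  58.4 127.2] rot [180.   0. 133.] open 0.186 units [-0.  0. -0.]
```

View pics/f.png

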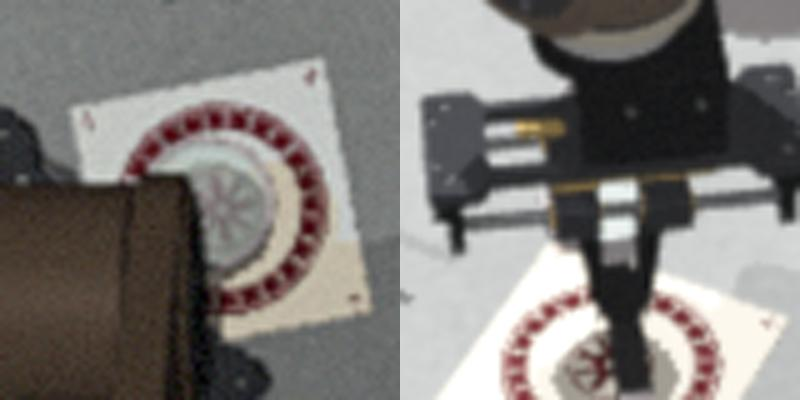

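The lens sits over the rosette in both views: (195.7, 291.4) top and (205, 315) side. I'll make a last small correction, check, and hand in.

```bash
python3 -m inch '[[[-0.02,0.035,-0.045],0,1],[[0,0,0],0,1],[[0,0,0],0,1],[[0,0,0],0,1],[[0,0,0],0,1],[[0,0,0],0,1],[[0,0,0],0,1],[[0,0,0],0,1],[[0,0,0],0,1],[[0,0,0],0,1]]'; python3 d.py; python3 -c "
from h import *
t=eyes.read_camera('top');s=eyes.read_camera('side');A=[];B=[]
for i in range(4):
  t=eyes.read_camera('top');s=eyes.read_camera('side')
  a=eyes.spot_point('lens_eye',t);b=eyes.spot_point('lens_eye',s)
  if a and b:A+=[a[0]['centre']];B+=[b[0]['centre']]
print([tri(t,a,s,b).round(1).tolist() for a,b in zip(A,B)])"
```

```text
t: 29.1
eef_pos: [526.5, 58.7, 129.8]
tcp_rot: [-3.142, 0.0, 2.322]
ft_force: [0.6, -0.3, -0.9]
opening: 0.181
grip_force: 30.0
t [(array([194.5, 288.8]), 0.8, array([567.2,  15.2, 132. ]))] expect (np.float64(193.23494051637692), np.float64(290.2922156180706))
t 0.62 357
s [(array([203.1, 312.2]), 0.79, array([574.9,   8.8, 132. ]))] expect (np.float64(204.44282556118702), np.float64(313.03407560394305))
s 0.9 302
tri [568.3  15.4 141.2]
crop origins [193, 290] [204, 313]
(array([ 467.7, -361.1]), np.float64(0.03243929147720337))
t 29.55 pos [526.5  58.7 129.7] rot [-180.    0.  133.] open 0.188 units [ 0. -0. -0.]
[[569.4, 4.5, 135.2], [567.7, 11.8, 145.7], [569.0, 8.6, 124.3], [565.1, 22.2, 36.3]]
```

```bash
python3 -c "
from h import *
T=[];S=[]
for i in range(10):
  t=eyes.read_camera('top');s=eyes.read_camera('side')
  a=eyes.spot_point('gauge_tip',t);b=eyes.spot_point('gauge_tip',s)
  if a:T+=[a[0]['centre']]
  if b:S+=[b[0]['centre']]
a,b=np.median(T,0),np.median(S,0);X=tri(t,a,s,b);print(len(T),len(S),X,a,b,np.std(T,0),np.std(S,0),proj(t,X),proj(s,X))
print(env.state()['t'],env.state()['eef_pos'])"
```

```text
10 10 [693.76338985  29.5095423  130.71397002] [144.7 281.7] [189.7 273. ] [ 2.88203053 36.94236728] [1.93362354 1.4665947 ] (np.float64(145.64332073943348), np.float64(282.3793575305194)) (np.float64(189.60126859831365), np.float64(272.3443594639649))
32.45 [526.54659111  58.68973165 129.76818612]
```

The scriber point averages about 131–132 mm and the lens eye is at about 131.8 mm, so I'm handing in.

```bash
python3 -c "
from cell import env
print(env.job_done())"
```

```text
the job is handed in; nothing more can be done
None
```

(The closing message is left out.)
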